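# Refit the throat plate of a bench table saw

## Task

The blade of the small bench table saw has been changed and the opening in its table must be closed again: fit the throat plate with the narrow slot. Hook the tongue at its rear end under the lip at the far end of the opening while its front is still raised, then lower the front and press it down until the plate lies flush with the saw table all round. Leave the wide-slot plate and the spanner on the saw where they are, and let go.

Things in the scene. Friction and masses are not known exactly. Their poses are not given: they have to be found in the camera images.
- saw: small bench table saw, fixed. Origin: on the bench under the table's middle; x to the saw's rear (from the robot at yaw 0), y to its left, z up. Table 360 x 300 mm, top 150 mm up, with a throat opening 186 (x +-93) x 65 mm (y +-32.5) in its middle; left, right and front rims chamfered 3 mm. Blade 24 mm below the top. Rip fence 43 mm high at y -118 to -142 mm; else clear but for the spanner
- saw_lip (a point): middle of the edge of the lip at the throat's rear (x +93 mm), level with the table top; axes as the saw's. Over y +-20 mm the table is here only a lip 4 mm thick, with a free slot under it 22 mm deep in x and open downwards. A plate rests on a ledge along each long side of the throat: 12 mm below the table top, 7.5 mm wide, as long as the throat
- saw_front (a point): middle of the throat's front rim (x -93 mm), level with the table top; axes as the saw's.
- plate: the throat plate to fit: flat, black, 180 (x) x 60 (y) x 12 mm, 0.16 to 0.29 kg, flat on the bench left or right of the saw; narrow 8 mm blade slot along its middle (x -45 to +75), round 22 mm finger hole at x -68, tongue at the rear (+x) end. Origin: centre of the underside of the 180 x 60 part, z up. Held by its long sides near the top, it can be lowered almost home, let go and pressed
- plate_tongue (a point): middle of the upper edge of the tongue's tip, at x +106, z +6 mm of the plate; axes as the plate's. The tongue is 16 mm long, 30 mm wide, 6 mm thick, level with the plate's underside
- plate_front (a point): middle of the plate's front edge on its top face, at x -90, z +12 mm of the plate; axes as the plate's
- wide_plate: second throat plate of the same outside size, material and tongue, but with a slot 24 mm wide (for grooving cutters), lying on the bench at the other side of the saw; not to be moved. Origin and axes as the plate's
- wrench: flat steel spanner 130 x 22 x 6 mm lying along the saw table, 108 to 118 mm left of the throat's middle line; origin at the centre of its underside; not to be moved

How it is judged (in metres and radians):
On the way:
1. the tongue of the narrow-slot plate is under the lip while the plate's front is still raised (x of plate_tongue in the frame of saw_lip above 0.004 m and z of plate_tongue in the frame of saw_lip between -0.03 and -0.003 m and y of plate_tongue in the frame of saw_lip between -0.008 and 0.008 m and z of plate_front in the frame of saw_front above 0.006 m), for 0.1 s.
At the end, for the whole second after the job is handed in: the narrow-slot plate lies in the throat, its tongue's tip at least 6 mm past the lip's edge and under the lip, its front edge within 2.5 mm of the saw table's top, tilted less than 1.4 degrees, at rest and let go (x of plate_tongue in the frame of saw_lip above 0.006 m and z of plate_tongue in the frame of saw_lip between -0.01 and -0.003 m and z of plate_front in the frame of saw_front between -0.0025 and 0.0025 m and angle between plate's own z axis and vertical below 0.025 rad and linear speed of plate below 0.02 m/s and contact force between the fingers and plate below 0.1 N); the robot touches nothing.
It fails at once if the wide-slot plate is moved more than 25 mm (distance of wide_plate from where it was at the start of the episode above 0.025 m).
It fails at once if the spanner on the saw is moved more than 25 mm (distance of wrench from where it was at the start of the episode above 0.025 m).
It also fails if it takes over 54 s, if anything falls off the work surface, if the arm or the gripper's body presses on something with over 40 N, if the wrist force passes 120 N, or if a joint passes its speed limit or range.

## Robot

A 6-joint arm with a two-finger parallel gripper is mounted at the origin on the work surface. World frame = base frame: x ahead of the robot, y to its left, z up, the work surface at z = 0. Lengths are in mm, angles in rad, forces in N, time in s.
With the tool pointing down it reaches from about 275 to 850 mm from the base axis. Payload 19 kg.
Tool frame: the origin (TCP) lies between the finger pads; the fingertips stand 8 mm ahead of it and the grasp point (between the pads) lies 11 mm behind it; x points along the fingers, z is the direction in which the jaws open and shut, and the axes are right-handed (so a half turn about x gives the same grasp; the last joint's range is limited). The gripper opens to 85 mm and grips with 20 to 120 N. Pads are 22 mm wide; open, the fingers measure 114 mm over their backs; the gripper's body (76 mm by 85 mm) begins 54 mm behind the grasp point. The pads swing forward as they close: fully open they stand 13 mm farther back than shut.
Start: joints at [1.197, 0.15, 1.437, -0, 1.554, -0.134], TCP at [136.574, 558.515, 239.267] pointing down, gripper open.
Joint ranges: [-2.8, 2.8], [-0.68, 2.1], [0.12, 2.68], [-1.39, 4.53], [0.16, 2.79], [-2.81, 2.81]. Speed limits (rad/s): [1.89, 1.89, 2.22, 3.01, 3.01, 3.01].

## Interface

Orientations are given as a unit quaternion [w, x, y, z].
In Python, from station import env, hand, telemetry, get_image gives the robot as it stands. Calls block until the motion is done:
- env.move_to(position, orientation): joint-space move of the TCP to a pose.
- env.line_to(position, ori=None, rate=150): straight line of the TCP; ori=None keeps the orientation; rate is the mean speed in mm/s.
- env.move_joints(angles): joint-space move.
- hand.gripper_open() and hand.close_gripper(grip_force=None): open the fingers fully, or close them until they stop; grip_force is the grip in N (None keeps the last).
- env.sleep(seconds).
- env.ik(position, orientation): joint angles nearest the present ones, or None.
- telemetry.get_obs(): the state.
- get_image(name): name is "scene" or "top" or "wrist"; returns a dict with "pixels" (420x560x3 uint8, red, green, blue), "fx", "fy", "cx", "cy" (pixels), "R" (3x3) and "t" (3): a world point X has camera coordinates R X + t; the wrist camera has in their place "tool_from_camera" (4x4, takes a point from camera to tool coordinates, whose origin is the TCP and whose axes are the tool frame's). Camera axes: x right, y down, z forward; pixel columns grow to the right and rows downward; lengths in mm; the calibration is good to about 2 mm. A picture is of the moment at which its call begins: read the wrist's pose just before it. There is no depth.
A pose or a line that the arm cannot do raises env.PlanningError and nothing moves.
- env.finish_job(): hands the job in, once; it reports no verdict.
The state is a dict: "time_s": time; "joints": joint angles; "joint_velocities": joint speeds; "effort": joint torques, N m; "position": TCP position; "ee_rot": TCP orientation; "wrist_force": force on the tool from outside, world axes, zero at the start; "moment": the same for the moment, N m; "finger_gap": finger opening in mm.
Only numpy, scipy, OpenCV 4.12 (cv2) and the standard library are available. Lean on these libraries where they do the work, as an engineer would, in place of code of your own. Each camera call takes 0.05 s, during which the arm holds its last target.

## Working session

There is one attempt and no reset: what is moved stays moved. The work goes in short steps, each a Python script; the robot and the scene stay as the last script left them, time stands still between calls to the robot, and variables do not carry over. Pictures are saved under pics/ and viewed, and the job is handed in when it is done.

```bash
ls; mkdir -p pics; python3 - <<'E'
from station import env, hand, telemetry, get_image
import cv2
o=telemetry.get_obs(); print(o)
for n in ["scene","top","wrist"]:
    im=get_image(n); cv2.imwrite(f"pics/a_{n}.png",im["pixels"][:,:,::-1])
    print(n,{k:v for k,v in im.items() if k!="pixels"})
E
```

```text
pics
{'time_s': 0.0, 'joints': array([ 1.19701388e+00,  1.50999762e-01,  1.43802763e+00,  9.05622540e-06,
        1.55378125e+00, -1.33985962e-01]), 'joint_velocities': array([ 0.00010211,  0.00106146,  0.0013241 , -0.00073683,  0.00233626,
        0.00095423]), 'effort': array([-1.29104676e-03, -7.13054967e+01, -5.70859015e+01, -3.33666922e-04,
        9.09624301e-03,  6.68943062e-05]), 'position': array([136.48931965, 558.32928891, 238.66930334]), 'ee_rot': array([ 0.5558437 , -0.43681983,  0.55658816,  0.43638955]), 'wrist_force': array([ 0.62870673, -0.27413686,  0.67815976]), 'moment': array([0.01323472, 0.00929953, 0.03856822]), 'finger_gap': 85.02156875418207}
scene {'fx': 501.49303709102503, 'fy': 501.49303709102503, 'cx': 274.345091318505, 'cy': 211.6192787380179, 'R': array([[ 0.81665808,  0.57700736, -0.01149303],
       [ 0.45690486, -0.65858249, -0.59791893],
       [-0.35257273,  0.4830441 , -0.80147418]]), 't': array([-415.60663529, -141.2888917 , 1716.03028156])}
top {'fx': 527.074301621085, 'fy': 527.074301621085, 'cx': 285.24844036450344, 'cy': 212.60793204471773, 'R': array([[ 0.01554564, -0.99966257, -0.02081069],
       [-0.99740909, -0.01404181, -0.07055453],
       [ 0.07023851,  0.02185359, -0.99729082]]), 't': array([  21.84061634,  490.95585581, 1360.07637821])}
wrist {'fx': 300.5454765254256, 'fy': 300.5454765254256, 'cx': 278.43618433398416, 'cy': 209.11100384538634, 'tool_from_camera': array([[-1.38267273e-04, -3.26599250e-01,  9.45162902e-01,
        -1.34747158e+02],
       [ 3.37261007e-04, -9.45162872e-01, -3.26599190e-01,
         8.38479432e+01],
       [ 9.99999934e-01,  2.73608612e-04,  2.40834284e-04,
        -4.45251732e-01],
       [ 0.00000000e+00,  0.00000000e+00,  0.00000000e+00,
         1.00000000e+00]])}
```

View pics/a_scene.png

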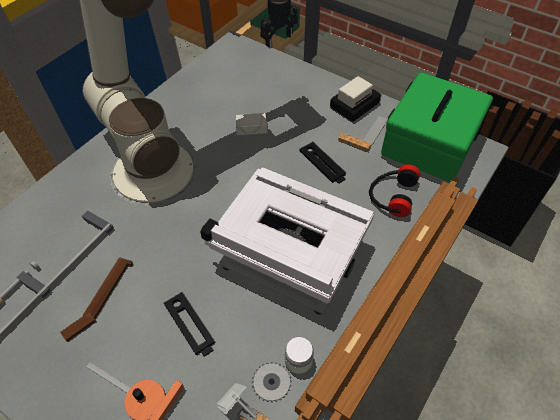

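View pics/a_top.png

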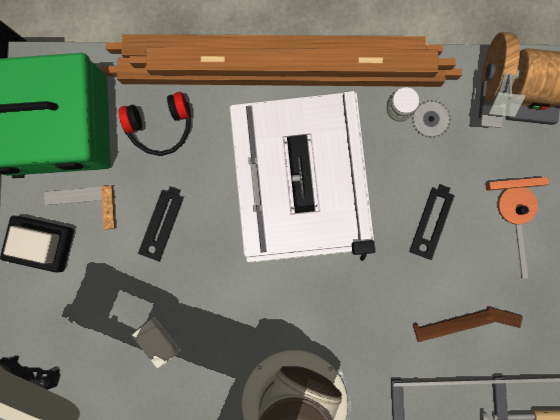

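View pics/a_wrist.png

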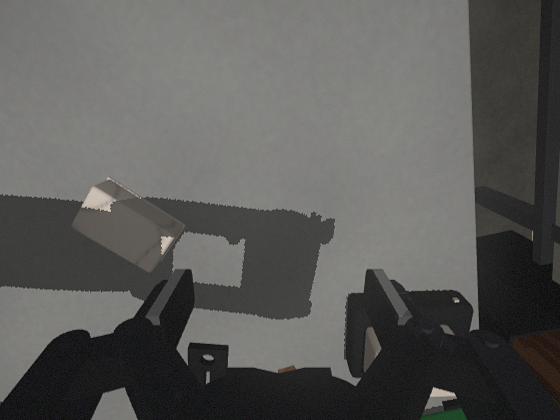

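```bash
python3 - <<'E'
import cv2
a=cv2.imread("pics/a_top.png")[80:270,130:460]
cv2.imwrite("pics/b_top.png",cv2.resize(a,None,fx=2.4,fy=2.4,interpolation=cv2.INTER_CUBIC))
a=cv2.imread("pics/a_scene.png")[130:360,150:390]
cv2.imwrite("pics/b_scene.png",cv2.resize(a,None,fx=2.6,fy=2.6,interpolation=cv2.INTER_CUBIC))
E
```

```text
(no output)
```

View pics/b_top.png

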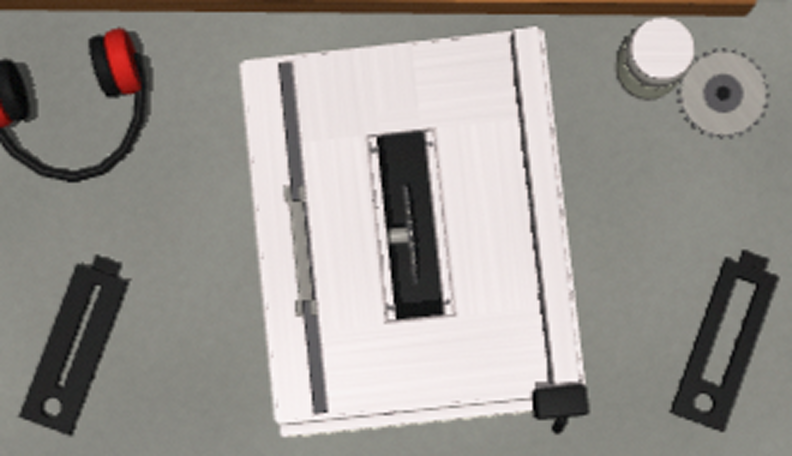

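View pics/b_scene.png

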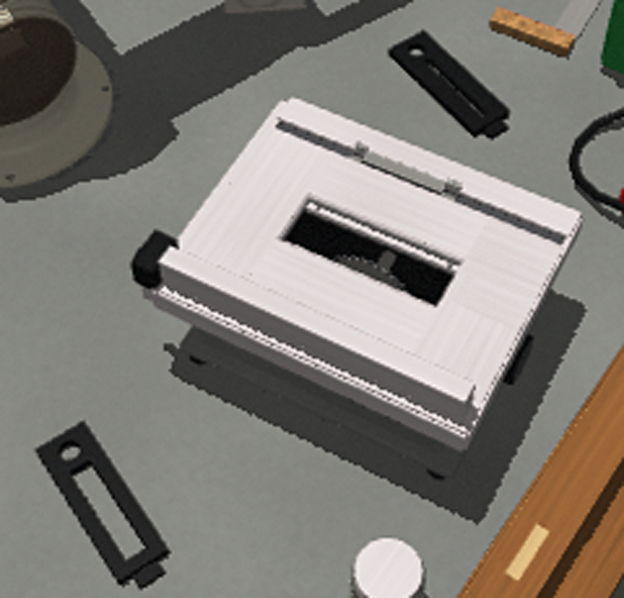

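The narrow-slot plate is on the left (+y) of the saw, near top-image (160,222). The wide one is on the right (432,222), the spanner at (255,180) on the saw's left, and the fence is on the right. Next I'll get rough positions from the top camera.

```bash
cat > h.py <<'E'
import numpy as np, cv2
from scipy.spatial.transform import Rotation as Ro
from station import env, hand, telemetry, get_image
def q2R(q): return Ro.from_quat([q[1],q[2],q[3],q[0]]).as_matrix()
def R2q(R): x,y,z,w=Ro.from_matrix(R).as_quat(); return [w,x,y,z]
def Rx(yaw,pitch=0.):
    """frame x=rear dir; pitch>0 = front raised (rear down)"""
    return Ro.from_euler('ZY',[yaw,pitch]).as_matrix()
def toolR(F,s=1):
    """tool for object frame F: tool x=-Fz, tool y=s*Fx, z=x cross y"""
    x=-F[:,2]; y=s*F[:,0]; return np.column_stack([x,y,np.cross(x,y)])
def cam(name):
    o=telemetry.get_obs(); im=get_image(name)
    if name=="wrist":
        T=np.eye(4); T[:3,:3]=q2R(o["ee_rot"]); T[:3,3]=o["position"]
        W=T@im["tool_from_camera"]; im["Rw"]=W[:3,:3]; im["C"]=W[:3,3]
    else: im["Rw"]=im["R"].T; im["C"]=-im["R"].T@im["t"]
    return im
def ray(im,uv):
    uv=np.atleast_2d(np.asarray(uv,float))
    d=np.c_[(uv[:,0]-im["cx"])/im["fx"],(uv[:,1]-im["cy"])/im["fy"],np.ones(len(uv))]
    return d@im["Rw"].T
def onz(im,uv,z):
    d=ray(im,uv); return im["C"]+d*((z-im["C"][2])/d[:,2])[:,None]
def tri(ims,uvs):
    A=np.zeros((3,3));b=np.zeros(3);
    L=[]
    for im,uv in zip(ims,uvs):
        d=ray(im,uv)[0]; d/=np.linalg.norm(d); P=np.eye(3)-np.outer(d,d); A+=P;b+=P@im["C"]; L.append((P,im["C"]))
    X=np.linalg.solve(A,b); return X,[np.linalg.norm(P@(X-C)) for P,C in L]
def proj(im,X):
    c=(np.atleast_2d(X)-im["C"])@im["Rw"]; return np.c_[im["fx"]*c[:,0]/c[:,2]+im["cx"],im["fy"]*c[:,1]/c[:,2]+im["cy"]]
def save(im,n): cv2.imwrite(f"pics/{n}.png",im["pixels"][:,:,::-1])
E
python3 - <<'E'
from h import *
im=cam("top"); g=im["pixels"].max(2)
m=((g<75)).astype(np.uint8); m=m[:, :]
roi=np.zeros_like(m); roi[175:270,130:195]=1
cs,_=cv2.findContours(m*roi,cv2.RETR_EXTERNAL,cv2.CHAIN_APPROX_NONE)
c=max(cs,key=cv2.contourArea); r=cv2.minAreaRect(c); print(r)
b=cv2.boxPoints(r); P=onz(im,b,12); print(P.round(1)); print(np.linalg.norm(P[1]-P[0]),np.linalg.norm(P[2]-P[1]))
# saw throat corners from crop (scale 2.4, offset 130,80)
c=np.array([[367,137],[433,129],[453,316],[387,323]])/2.4+[130,80]
P=onz(im,c,150);print(P.round(1), P.mean(0)); print(np.linalg.norm(np.diff(P,axis=0),axis=1))
o=telemetry.get_obs(); print(q2R(o["ee_rot"]).round(3))
F=P.mean(0); yaw=np.arctan2(*(((P[0]+P[1])-(P[2]+P[3]))[:2][::-1])); print(yaw)
for s in (1,-1):
  print(s,env.ik(list(F+[0,0,120]),R2q(toolR(Rx(yaw),s))), env.ik(list(F+[0,0,40]),R2q(toolR(Rx(yaw,.15),s))))
  print(s,env.ik([400,320,100],R2q(toolR(Rx(-.35),s))))
E
```

```text
((161.60275268554688, 222.22604370117188), (23.525270462036133, 74.67224884033203), 20.556045532226562)
[[379.1 415.6  12. ]
 [564.7 352.3  12. ]
 [543.4 293.1  12. ]
 [358.4 356.8  12. ]]
196.08176101160376 62.877969879891026
[[661.8  34.6 150. ]
 [670.6 -30.9 150. ]
 [484.6 -52.8 150. ]
 [476.8  12.  150. ]] [573.44591528  -9.28249425 150.        ]
[ 66.05366444 187.29166721  65.23250986]
[[-0.    -0.971  0.237]
 [-0.001  0.237  0.971]
 [-1.     0.    -0.001]]
0.11943016494900088
1 [-1.50498923e-01  1.39170450e-01  1.38886044e+00 -4.44089210e-16
  1.61356177e+00  1.30086724e+00] [-0.13010463  0.26583878  1.40584549 -0.0369492   1.61529838  1.32230598]
1 [0.5242467  0.11116896 1.77238952 0.         1.25803418 2.44504302]
-1 [-1.50498923e-01  1.39170450e-01  1.38886044e+00 -4.44089210e-16
  1.61356177e+00 -1.84072541e+00] [-0.13010463  0.26583878  1.40584549 -0.0369492   1.61529838 -1.81928668]
-1 [ 5.24246695e-01  1.11168955e-01  1.77238952e+00 -4.44089210e-16
  1.25803418e+00 -6.96549632e-01]
```

```bash
python3 - <<'E'
from h import *
import pickle
c=np.array([573.4,-9.3,150]); F=Rx(.119); q=R2q(toolR(F,1))
out=[]
for i,(dx,dy) in enumerate([(-30,-40),(-60,40)]):
    p=c+F@[dx,dy,150]
    env.move_to(list(p),q); env.sleep(.15); im=cam("wrist"); save(im,f"c_saw{i}"); out.append(im); print(telemetry.get_obs()["time_s"])
c=np.array([454,357,0]); F=Rx(-.33); q=R2q(toolR(F,1))
for i,(dx,dy) in enumerate([(-25,-40),(-60,40)]):
    p=c+F@[dx,dy,160]
    env.move_to(list(p),q); env.sleep(.15); im=cam("wrist"); save(im,f"c_pl{i}"); out.append(im); print(telemetry.get_obs()["time_s"])
pickle.dump(out,open("v.pkl","wb"))
a=[cv2.imread(f"pics/{n}.png") for n in ("c_saw0","c_saw1","c_pl0","c_pl1")]
cv2.imwrite("pics/c_all.png",cv2.resize(np.vstack([np.hstack(a[:2]),np.hstack(a[2:])]),(800,600),interpolation=cv2.INTER_AREA))
E
```

```text
3.0167
3.65
5.1583
5.8
```

View pics/c_all.png

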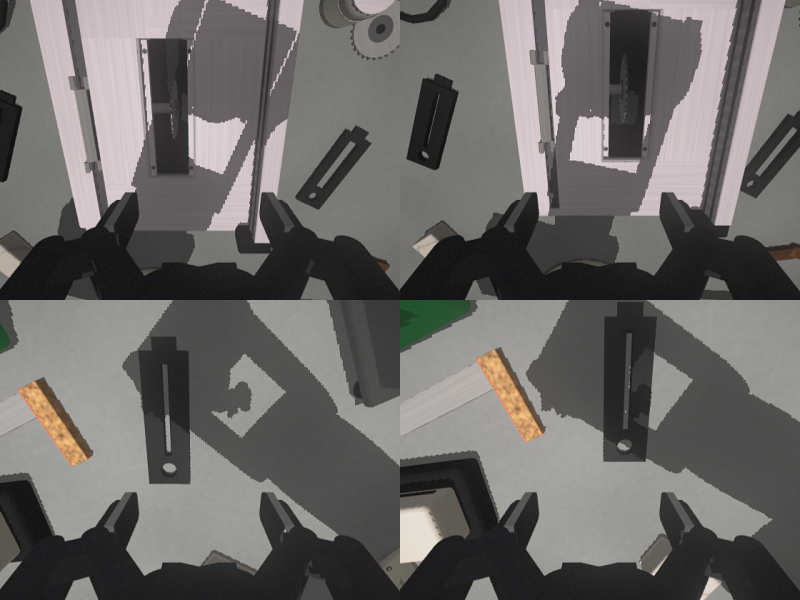

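```bash
python3 - <<'E'
import cv2,numpy as np
a=cv2.imread("pics/c_saw0.png")[40:265,175:285]; b=cv2.imread("pics/c_saw1.png")[0:235,275:385]
f=lambda x:cv2.resize(x,(330,700)[:2] if 0 else (x.shape[1]*5//2,x.shape[0]*5//2),interpolation=cv2.INTER_CUBIC)
A,B=f(a),f(b); 
c=cv2.imread("pics/c_pl0.png")[40:265,180:280]
C=f(c); H=max(x.shape[0] for x in(A,B,C))
cv2.imwrite("pics/d.png",np.hstack([cv2.copyMakeBorder(x,0,H-x.shape[0],0,4,0,value=(0,0,255)) for x in (A,B,C)]))
g=cv2.imread("pics/c_pl0.png").max(2); print(g[120,170:300])
g=cv2.imread("pics/c_saw0.png").max(2); print(g[150,180:290]); print(g[45:75,235])
E
```

```text
[162 158 158 162 158 160 159 158 157 160 157 158 158 158 161 156 156 159
 157 117  79  81  84  84  85  81  86  75  44  45  45  47  44  46  45  43
  44  41  39  44  45  45  43  41  44  42  42  44  42  41  39  42  40  38
  39  42  36  33  46  80  79  77  79  80  79  55  34  38  35  35  39  37
  36  33  30  38  40  37  41  39  38  35  35  36  35  38  36  37  36  37
  36  38  34  35  39  79  79  78  79  77  78  80  77  78  79  80  78  80
  81  80  79  76  79  81  76  82  81  79  76  78  81  79  79  82  82  80
  83  81  83  82]
[215 214 211 207 215 215 213 216 218 216 216 219 221 215 213 214 216 218
 168 165 167 167  91  85 103 226 219 218 217 217 221 225  92  89  86  84
  85  85  86  84  86  85  85  86  83  86  81  82  86  79  84  81  85  81
  80  84  81  83  62  70  69  64  68  66  58  60  53  54  55  53  48  42
  45  46  63  63  59  63  61  61  59  58  61  91 102  99 100  98 110 237
 196  92  95 101 101 101 100 104 104 102 101 102 102 101 102 103 101 104
 103 103]
[104 107 107 106 106 107 106 106  96  70  62  66  62  61  62  61  61  60
  63  56  62  60  60  60  58  59  58  58  61  57]
```

View pics/d.png

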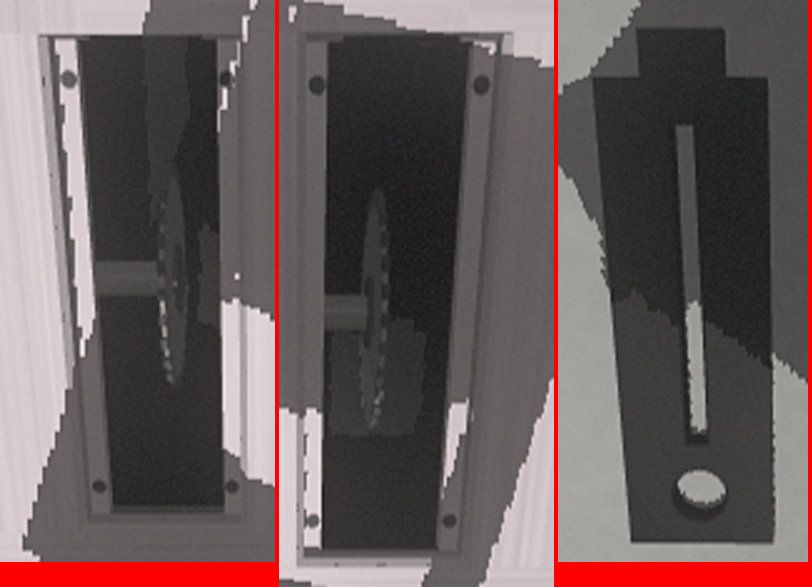

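```bash
python3 - <<'E'
import cv2,numpy as np
A=cv2.imread("pics/c_saw0.png");B=cv2.imread("pics/c_saw1.png")
def z(I,x,y,w=33,h=33):
    c=I[y:y+h,x:x+w]; c=cv2.convertScaleAbs(c,alpha=1.1); c=cv2.resize(c,None,fx=6,fy=6,interpolation=cv2.INTER_NEAREST); 
    for k in range(0,33,10): 
        cv2.putText(c,str(x+k),(k*6,8),0,.32,(0,0,255),1); cv2.putText(c,str(y+k),(0,k*6+8),0,.32,(0,160,0),1)
        cv2.line(c,(k*6,0),(k*6,4),(0,0,255)); cv2.line(c,(0,k*6),(4,k*6),(0,255,0))
    return c
pa=[(180,42),(252,42),(200,220),(252,220)]; pb=[(276,0),(352,0),(276,205),(335,205)]
cv2.imwrite("pics/e.png",np.vstack([np.hstack([z(A,*p) for p in pa]),np.hstack([z(B,*p) for p in pb])]))
E
```

```text
(no output)
```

View pics/e.png

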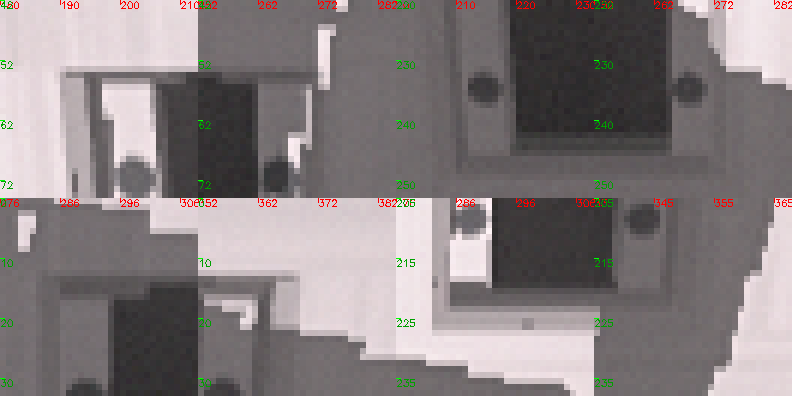

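```bash
python3 - <<'E'
from h import *
import pickle
out=pickle.load(open("v.pkl","rb"))
ims=out[2:]
def fitline(p): 
    vx,vy,x,y=cv2.fitLine(p.astype(np.float32),cv2.DIST_HUBER,0,.01,.01).ravel(); n=np.array([-vy,vx]); return np.r_[n,-n@[x,y]]
X=lambda a,b:(lambda c:c[:2]/c[2])(np.cross(a,b))
res=[]
for i,im in enumerate(ims):
    g=cv2.GaussianBlur(im["pixels"].max(2),(3,3),0)
    m=(g<62).astype(np.uint8); m[270:]=0
    m=cv2.morphologyEx(m,cv2.MORPH_OPEN,np.ones((3,3)))
    cs,_=cv2.findContours(m,cv2.RETR_EXTERNAL,cv2.CHAIN_APPROX_NONE)
    cs=[c for c in cs if 150<c[:,0,0].mean()<400 and cv2.contourArea(c)>5000]
    print([cv2.contourArea(c) for c in cs])
    c=max(cs,key=cv2.contourArea); ap=cv2.approxPolyDP(c,4,True)[:,0]; print(ap.tolist())
E
```

```text
[7079.0]
[[212, 51], [212, 70], [194, 71], [202, 161], [215, 164], [212, 170], [225, 173], [219, 180], [225, 186], [223, 194], [228, 191], [230, 218], [239, 219], [241, 215], [231, 209], [226, 91], [234, 91], [238, 168], [247, 177], [239, 183], [250, 178], [264, 187], [263, 71], [246, 69], [245, 51]]
[12614.5]
[[305, 3], [304, 21], [286, 24], [286, 192], [301, 201], [320, 195], [324, 206], [306, 213], [324, 214], [342, 224], [346, 178], [329, 168], [337, 167], [337, 158], [346, 174], [359, 24], [339, 21], [340, 3]]
```

```bash
cat > m.py <<'E'
from h import *
import pickle
out=pickle.load(open("v.pkl","rb"))
def fl(p):
    vx,vy,x,y=cv2.fitLine(np.float32(p),cv2.DIST_HUBER,0,.01,.01).ravel(); n=np.array([-vy,vx]); return np.array([n[0],n[1],-n@[x,y]])
X=lambda a,b:(lambda c:c[:2]/c[2])(np.cross(a,b))
def edge(g,idx,lo,hi,sign,axis):
    """for each row (axis=0) / column (axis=1) idx find strongest signed step in between lo..hi (callables)"""
    pts=[]
    for i in idx:
        a,b=int(lo(i)),int(hi(i)); s=(g[i,a:b] if axis==0 else g[a:b,i]).astype(float)
        d=sign*np.diff(s); k=int(d.argmax())
        if d[k]<8: continue
        sl=slice(max(0,k-1),k+2); w=np.clip(d[sl],0,None); pos=a+.5+(np.arange(len(d))[sl]*w).sum()/w.sum()
        pts.append((pos,i) if axis==0 else (i,pos))
    return np.array(pts)
def rob(p):
    for _ in range(4):
        l=fl(p); r=p@l[:2]+l[2]; p=p[abs(r)<max(.5,2*np.median(abs(r)))]
    return fl(p),len(p)
E
python3 - <<'E'
from m import *
# ---- saw
L=lambda p,q:(lambda y:p[0]+(q[0]-p[0])*(y-p[1])/(q[1]-p[1]))
spec=[((206,60),(219,240),(263,60),(264,240),range(212,258),54,range(62,236)),
      ((295,20),(292,215),(351,20),(337,215),range(298,348),13,range(20,215))]
LL=[]
for im,(l0,l1,r0,r1,cols,row,rows) in zip(out[:2],spec):
    g=im["pixels"].max(2)
    f=L(l0,l1);h=L(r0,r1)
    l,n1=rob(edge(g,rows,lambda y:f(y)-5,lambda y:f(y)+6,-1,0)); r,n2=rob(edge(g,rows,lambda y:h(y)-5,lambda y:h(y)+6,1,0))
    b,n3=rob(edge(g,cols,lambda x:row-6,lambda x:row+7,-1,1))
    print(n1,n2,n3,"rear-left/right ledge px",X(l,b),X(r,b))
    LL.append((l,r,b))
    pl=[X(l,[0,1,-y]) for y in (70,200)]; pr=[X(r,[0,1,-y]) for y in (70,200)]
    Wl,Wr=onz(im,pl,138),onz(im,pr,138)
    yl=np.arctan2(*(Wl[0]-Wl[1])[1::-1]); yr=np.arctan2(*(Wr[0]-Wr[1])[1::-1]); print("yaws",yl,yr)
    Wb=onz(im,[X(b,[1,0,-c]) for c in (cols[0],cols[-1])],150); print("rear yaw",np.arctan2(*(Wb[0]-Wb[1])[1::-1])-np.pi/2)
    yw=(yl+yr)/2; ex=np.array([np.cos(yw),np.sin(yw)]);ey=np.array([-ex[1],ex[0]])
    yL=ey@Wl.mean(0)[:2];yR=ey@Wr.mean(0)[:2]; xr=ex@Wb.mean(0)[:2]
    lip=ex*xr+ey*(yL+yR)/2
    print("yaw",yw,"width",yL-yR,"lip",lip,"centre",lip-93*ex)
# heights by triangulation
A,B=out[:2]
print("rear-left outer",tri([A,B],[(190.3,54),(282.7,13)]),"rr",tri([A,B],[(273,54),(369,13)]))
print("front chamfer",onz(A,[(240,247.5)],150),onz(B,[(310,226.7)],150))
E
```

```text
125 153 43 rear-left/right ledge px [204.20973   53.295536] [261.12234   53.680183]
yaws 0.130357196131762 0.11974831055798939
rear yaw 0.11427520928811208
yaw 0.1250527533448757 width 49.61378598567842 lip [668.77064942   2.77161208] centre [576.49687816  -8.82800589]
193 158 26 rear-left/right ledge px [294.05994   13.737475] [350.9656   12.23392]
yaws 0.11975465606317916 0.12134615119444682
rear yaw 0.14149839879163228
yaw 0.12055040362881299 width 48.570896081315695 lip [668.54574516   3.3843438 ] centre [576.22068378  -7.79970922]
rear-left outer (array([664.46581957,  37.10920748, 149.55861265]), [np.float64(0.16102892766565172), np.float64(0.1610289276652382)]) rr (array([672.80156182, -32.8913827 , 149.92049013]), [np.float64(0.07964177656096934), np.float64(0.07964177656094795)])
front chamfer [[487.42229271 -19.36800238 150.        ]] [[480.53263421 -13.79877794 150.        ]]
```

```bash
python3 - <<'E'
from m import *
res=[]
for im in out[2:]:
    g=im["pixels"].max(2); g3=cv2.GaussianBlur(g,(3,3),0)
    m=(g3<70).astype(np.uint8); m[268:]=0
    m=cv2.morphologyEx(m,cv2.MORPH_OPEN,np.ones((5,5)))
    cs,_=cv2.findContours(m,cv2.RETR_EXTERNAL,cv2.CHAIN_APPROX_NONE)
    c=max([c for c in cs if 150<c[:,0,0].mean()<400],key=cv2.contourArea); x,y,w,h=cv2.boundingRect(c); print(x,y,w,h,cv2.contourArea(c), cv2.approxPolyDP(c,5,True)[:,0].tolist())
E
```

```text
194 51 72 205 12200.0 [[211, 51], [212, 69], [194, 71], [210, 255], [264, 255], [264, 74], [247, 69], [245, 51]]
285 2 75 223 13165.0 [[305, 2], [303, 21], [285, 26], [286, 193], [299, 201], [311, 195], [324, 199], [319, 211], [306, 212], [305, 224], [342, 224], [359, 23], [340, 21], [340, 2]]
```

```bash
python3 - <<'E'
from m import *
L=lambda p,q:(lambda y:p[0]+(q[0]-p[0])*(y-p[1])/(q[1]-p[1]))
spec=[((194,71),(210,255),(264,74),(264,255),range(78,250),[*range(198,209),*range(250,261)],70,range(215,243),51,range(214,258),255.5),
      ((285,26),(289,224),(359,23),(342,224),range(30,220),[*range(288,301),*range(343,355)],22,range(309,337),2,range(292,338),224.5)]
T=[]
for im,(l0,l1,r0,r1,rows,rc,rr,tc,tr,fc,fr) in zip(out[2:],spec):
    g=im["pixels"].max(2)
    f=L(l0,l1);h=L(r0,r1)
    l,n1=rob(edge(g,rows,lambda y:f(y)-6,lambda y:f(y)+6,-1,0)); r,n2=rob(edge(g,rows,lambda y:h(y)-6,lambda y:h(y)+6,1,0))
    b,n3=rob(edge(g,rc,lambda x:rr-5,lambda x:rr+6,-1,1)); t,n4=rob(edge(g,tc,lambda x:max(0,tr-5),lambda x:tr+6,-1,1)); fr_,n5=rob(edge(g,fc,lambda x:fr-6,lambda x:fr+6,1,1))
    print(n1,n2,n3,n4,n5)
    c=[X(l,b),X(r,b),X(r,fr_),X(l,fr_)]; print(np.round(c,1).tolist())
    T.append((c,X(t,(l+r)/2*1) ,l,r,b,fr_,t))
    first=len(T)==1
    zl,zr=(12,0) if first else (0,12)
    def W(line,z,ax,v): return onz(im,[X(line,[0,1,-k] if ax==0 else [1,0,-k]) for k in v],z)
    Wl=W(l,zl,0,(80,200));Wr=W(r,zr,0,(80,200))
    yl=np.arctan2(*(Wl[0]-Wl[1])[1::-1]); yr=np.arctan2(*(Wr[0]-Wr[1])[1::-1])
    yw=(yl+yr)/2; ex=np.array([np.cos(yw),np.sin(yw)]);ey=np.array([-ex[1],ex[0]])
    mc=[np.mean(tc)]*2
    xb=ex@W(b,12,1,mc)[0][:2]; xf=ex@W(fr_,12,1,mc)[0][:2]; xt=ex@W(t,6,1,mc)[0][:2]
    yL=ey@Wl.mean(0)[:2];yR=ey@Wr.mean(0)[:2]
    print("yaw",yl,yr,"width",yL-yR,"len",xb-xf,"tongue",xt-xb,"ctr from rear/mid",ex*(xb-90)+ey*(yL+yR)/2,ex*(xb+xf)/2+ey*(yL+yR)/2)
ims=out[2:]
for k in range(4): print(tri(ims,[T[0][0][k],T[1][0][k]]))
E
```

```text
145 169 22 28 44
[[193.0, 70.19999694824219], [263.6000061035156, 70.4000015258789], [266.29998779296875, 257.0], [208.6999969482422, 256.8999938964844]]
yaw -0.33205250722772756 -0.33097089989788314 width 60.13618938766405 len 179.79899334870126 tongue 16.068687910485664 ctr from rear/mid [454.06906487 359.84366801] [454.16409593 359.81095691]
186 174 25 28 46
[[285.79998779296875, 22.600000381469727], [359.29998779296875, 22.799999237060547], [343.5, 226.0], [284.0, 226.0]]
yaw -0.3326850811962983 -0.33155687428431435 width 60.119262492720054 len 179.90405194292353 tongue 15.961411075240846 ctr from rear/mid [454.17424213 359.86838498] [454.21959452 359.85274311]
(array([549.17210878, 359.06340793,  11.42980147]), [np.float64(0.07368665904036616), np.float64(0.0736866590402849)])
(array([529.50669568, 301.68624949,  10.41690818]), [np.float64(0.17125018309520038), np.float64(0.17125018309491577)])
(array([358.29442783, 360.51316804,   9.92999599]), [np.float64(0.12959056696813726), np.float64(0.12959056696828475)])
(array([378.54081399, 418.02501247,  10.88968624]), [np.float64(0.03737416070805191), np.float64(0.0373741607082065)])
```

```bash
python3 - <<'E'
from h import *
c=np.array([454.16,359.85,0]); F=Rx(-.332); q=R2q(toolR(F,1))
g=c+F@[-20,0,0]
env.move_to(list(g+[0,0,70]),q); env.line_to(list(g+[0,0,20]),rate=120)
env.sleep(.15)
o=telemetry.get_obs(); f0=o["wrist_force"][2]; print(o["time_s"],o["position"],f0)
im=cam("wrist"); save(im,"f_0")
for z in np.arange(18,-8,-2):
    env.line_to(list(g+[0,0,z]),rate=40); env.sleep(.05)
    o=telemetry.get_obs(); print(z,o["position"][2].round(2),(o["wrist_force"][2]-f0).round(2))
    if abs(o["wrist_force"][2]-f0)>4: break
print(o["time_s"])
im=cam("wrist"); save(im,"f_1")
E
```

```text
7.0167 [435.73948679 366.84053966  21.17105824] -0.008515803268735765
18 18.03 0.54
16 15.92 0.83
14 13.94 0.08
12 11.94 0.31
10 9.95 0.06
8 7.93 0.32
6 5.96 -0.22
4 3.93 0.13
2 1.93 -0.2
0 -0.1 0.44
-2 -2.07 0.69
-4 -4.06 -0.2
-6 -5.19 14.1
10.9667
```

View pics/f_1.png

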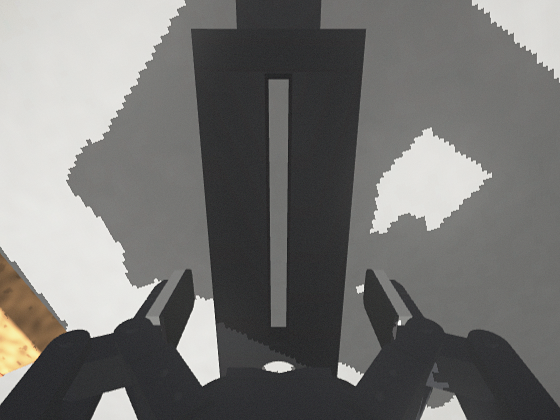

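```bash
python3 - <<'E'
from h import *
c=np.array([454.16,359.85,0]); F=Rx(-.332)
g=c+F@[-20,0,0]
env.line_to(list(g+[0,0,9.5]),rate=60)
hand.close_gripper(grip_force=80); o=telemetry.get_obs(); print(o["time_s"],o["finger_gap"],o["position"],o["wrist_force"])
im=cam("wrist"); save(im,"g_0")
env.line_to(list(g+[0,0,90]),rate=120); env.sleep(.1)
o=telemetry.get_obs(); print(o["time_s"],o["finger_gap"],o["wrist_force"],o["moment"])
im=cam("wrist"); save(im,"g_1")
a=[cv2.imread(f"pics/g_{k}.png") for k in (0,1)]; cv2.imwrite("pics/g.png",cv2.resize(np.hstack(a),(800,300)))
s=cam("scene"); save(s,"g_s")
E
```

```text
11.8167 56.871841771103185 [435.21860021 366.35903789  10.01415918] [-3.9431     -2.32986367 12.60205357]
12.7917 56.85127166572421 [ 0.13294911  0.23991476 -2.48456031] [-0.00753911  0.03123039 -0.05334172]
```

View pics/g.png

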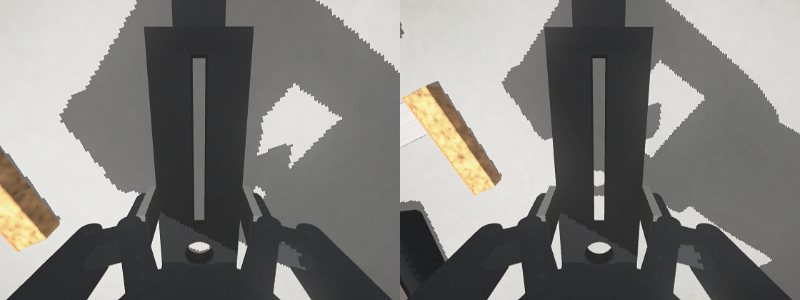

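View pics/g_s.png

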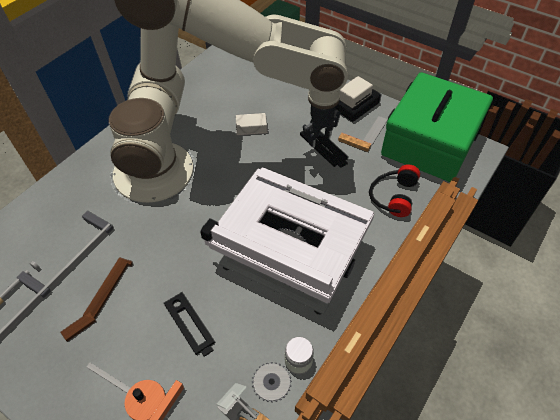

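```bash
cat > p.py <<'E'
from m import *
def hold(im,x=-20.,tz=None):
    """plate pose in hand: rear shoulders + slot rear corners + side lines -> PnP in tool frame"""
    g=im["pixels"].max(2).astype(float)
    l,n1=rob(edge(g,range(60,250),lambda y:max(0,200+ (y-38)*.12-14),lambda y:200+(y-38)*.12+14,-1,0))
    r,n2=rob(edge(g,range(60,250),lambda y:356-(y-38)*.08-14,lambda y:356-(y-38)*.08+14,1,0))
    return l,r,n1,n2
E
python3 - <<'E'
import cv2
for k in (0,1):
    g=cv2.imread(f"pics/g_{k}.png").max(2); print(g[25:50,220],g[25:50,340]); print(g[60,185:215],g[60,345:375]); print(g[240,200:235],g[240,325:360]); print(g[70:95,277],g[290:320,272])
E
```

```text
[117 117 116 118 117 118 116 115 117 119 117 113  88  52  54  55  54  58
  56  58  56  57  58  56  54] [110 114 113 116 116 114 116 116 114 116 114 107  72  55  50  53  54  55
  54  51  57  50  53  55  52]
[124 125 124 123 123 121 123 122 122 118 119 119 119 120 118 122 121 120
  68  56  57  59  57  56  58  56  56  55  57  55] [ 55  51  53  53  52  53  50  53  61 122 117 118 115 115 115 117 116 115
 114 115 116 113 118 116 114 116 115 113 115 114]
[120 120 120 120 121 121 119 120 120 119 116 119 118 119 120 119 120  45
  49  54  46  50  53  52  49  50  49  50  52  50  49  47  50  53  44] [ 48  49  48  53  49  54  51  53  49  52  50  52  50  53  55  58 123 117
 118 118 117 118 119 117 119 118 117 118 118 117 118 118 117 118 116]
[ 49  46  48  49  50  48  45  41  37  40  45  84 118 114 113 116 114 114
 117 115 116 115 115 117 116] [120 120 121 118 120 121 119 119 123 123 116 101 101 103 103 104 105  91
  52  43  44  41  44  42  43  44  42  43  43  42]
[118 118 117 117 117 119 117 119 118 118 117 116 105  71  66  64  61  63
  64  60  64  63  63  65  62] [112 110 110 111 109 112 110 110 110 111 111 113  96  50  51  57  55  54
  52  50  51  55  53  52  56]
[225 227 112 119 119 121 119 120 122 122 122 122 120 119 118 118 118 116
  95  61  66  66  63  64  64  62  64  63  62  64] [ 54  53  58  55  54  53  59  53 101 116 110 112 112 114 116 114 113 116
 115 114 110 115 112 114 115 114 111 114 114 113]
[228 228 228 228 228 227 228 227 229 227 227 228 228 228 228 230 237  51
  61  65  63  65  61  63  63  64  63  62  61  59  61  60  61  64  60] [ 47  50  49  49  52  49  50  53  49  51  51  51  52  54  52  70 116 113
 110 112 112 113 110 111 114 113 113 112 112 113 113 113 113 114 114]
[ 49  48  45  45  48  48  47  39  39  34  32  81 117 114 113 111 113 113
 114 110 108 112 107 111 112] [235 236 235 234 234 235 234 233 234 235 236 236 236 236 236 235 226 163
  74  43  43  49  43  44  47  46  47  49  42  45]
```

```bash
cat > s.py <<'E'
from p import *
YAW=.120; SF=Rx(YAW); LIP=np.array([668.65,2.8,150.]); 
GX,GZ=-20.,10.0
def pose(xr,h,th,dy=0.,dyaw=0.):
    """plate rear-bottom corner at saw x=xr, height h rel. table top, pitch th"""
    R=Rx(YAW+dyaw,th); rb=LIP+SF@[xr-93,dy,h]
    p=rb+R@[-90,0,0]; return list(p+R@[GX,0,GZ]), R2q(toolR(R,1))
E
python3 - <<'E'
from s import *
o=telemetry.get_obs(); p=o["position"]
for a in [(70,60,.13),(70,20,.13),(70,-10.5,.13),(90,-12,.05)]: print(a,env.ik(*pose(*a)).round(2),np.round(pose(*a)[0],1))
env.line_to([p[0],p[1],235],rate=200)
env.move_to(*pose(70,60,.13)); 
env.line_to(*[pose(70,14,.13)[0]],rate=120); env.sleep(.2)
o=telemetry.get_obs(); print(o["time_s"],o["position"],pose(70,14,.13)[0],o["wrist_force"],o["finger_gap"])
im=cam("wrist"); save(im,"h_0"); pickle.dump(im,open("h0.pkl","wb"))
E
```

```text
(70, 60, 0.13) [-0.15  0.16  1.44 -0.03  1.67  1.3 ] [538.8 -12.9 234.2]
(70, 20, 0.13) [-0.15  0.18  1.5  -0.03  1.59  1.31] [538.8 -12.9 194.2]
(70, -10.5, 0.13) [-0.15  0.2   1.54 -0.03  1.53  1.31] [538.8 -12.9 163.7]
(90, -12, 0.05) [-0.15  0.19  1.57 -0.01  1.43  1.3 ] [557.1 -10.7 153.5]
15.9583 [539.13981041 -12.81675724 189.03124537] [np.float64(538.8149871213025), np.float64(-12.855419799734637), np.float64(188.1753746253143)] [-0.0937667  -0.11391626 -1.97249731] 56.865740540716466
```

View pics/h_0.png

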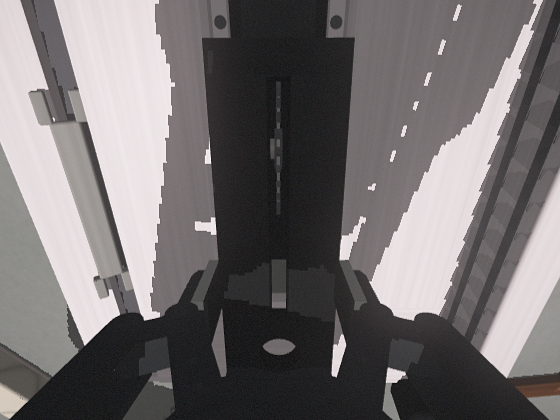

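The plate's rear edge (row 38, columns 203–354) is centred on the throat's ledges (columns 230 and 327), so I'm lowering it with the front raised.

```bash
python3 - <<'E'
from s import *
for h in (4,-4,-8,-10.5):
    env.line_to(pose(70,h,.13)[0],rate=60); env.sleep(.05)
    o=telemetry.get_obs(); f=o["wrist_force"]; print(h,(o["position"]-pose(70,h,.13)[0]).round(2),f.round(1))
    if np.linalg.norm(f-[0,0,-2])>10: break
env.sleep(.2); print(telemetry.get_obs()["position"]-pose(70,h,.13)[0],telemetry.get_obs()["time_s"])
im=cam("wrist"); save(im,"i_0")
E
```

```text
4 [-0.1  -0.01 -0.23] [ 0.1  0.4 -2.3]
-4 [-0.08  0.03 -0.18] [ 0.2 -0.7 -3.8]
-8 [-0.02 -0.   -0.05] [ 0.4  0.7 -2.2]
-10.5 [-0.02  0.02 -0.03] [-0.7 -0.1 -1.7]
[0.02141963 0.00973702 0.06578198] 17.5083
```

View pics/i_0.png

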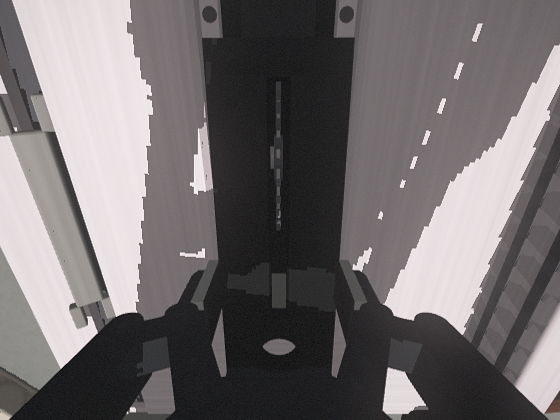

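```bash
python3 - <<'E'
from s import *
for x in (75,80,84,87,88.5,89.5):
    env.line_to(pose(x,-10.5,.13)[0],rate=60); env.sleep(.05)
    o=telemetry.get_obs(); f=o["wrist_force"]; print(x,(o["position"]-pose(x,-10.5,.13)[0]).round(2),f.round(1))
    if np.linalg.norm(f-[0,0,-2])>10: break
env.sleep(.15); o=telemetry.get_obs(); print(o["wrist_force"],o["time_s"])
im=cam("wrist"); save(im,"j_0")
E
```

```text
75 [ 0.12  0.04 -0.09] [ 0.1 -0.4 -2.1]
80 [ 0.09  0.03 -0.09] [-0.1  0.  -2.8]
84 [ 0.05  0.01 -0.06] [-0.4 -0.3 -2.1]
87 [ 0.04  0.01 -0.02] [ 0.8  0.4 -2.8]
88.5 [ 0.02 -0.02  0.  ] [-0.  0. -2.]
89.5 [ 0.02  0.03 -0.  ] [ 0.2  0.2 -2.5]
[ 0.23724008 -0.20033899 -2.50306029] 19.5083
```

View pics/j_0.png

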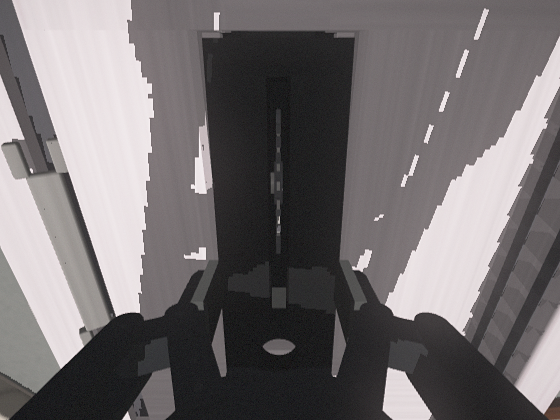

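The lip edge sits at row 31 with the plate's rear edge just in front of it at row 38. The tongue is hidden beneath the table, so it's hooked. Next I'll pivot the front down.

```bash
python3 - <<'E'
from s import *
for h,th in ((-11.3,.13),(-11.8,.115),(-11.8,.1),(-11.8,.088),(-11.8,.076),(-11.8,.066),(-11.8,.058),(-11.8,.05)):
    p,q=pose(89.8,h,th); env.line_to(p,ori=q,rate=40); env.sleep(.05)
    o=telemetry.get_obs(); f=o["wrist_force"]; print(h,th,(o["position"]-p).round(2),f.round(1),o["time_s"])
    if np.linalg.norm(f-[0,0,-2.4])>9: break
env.sleep(.15); o=telemetry.get_obs(); print(o["wrist_force"],o["moment"],o["time_s"])
im=cam("wrist"); save(im,"k_0")
E
```

```text
-11.3 0.13 [-0.01  0.   -0.03] [ 0.4  1.3 -3.1] 19.8583
-11.8 0.115 [-0.09 -0.01  0.11] [-0.   0.  -1.3] 20.1583
-11.8 0.1 [-0.04  0.    0.1 ] [-1.   0.6 -2. ] 20.4583
-11.8 0.088 [-0.06 -0.01  0.05] [ 0.   0.2 -1.2] 20.7583
-11.8 0.076 [-0.08  0.03  0.02] [-0.2 -0.1 -1.5] 21.0583
-11.8 0.066 [-0.06 -0.01  0.02] [-0.7  1.1 -1.9] 21.3583
-11.8 0.058 [-0.04 -0.    0.02] [-0.3  0.2 -1.4] 21.6583
-11.8 0.05 [ 0.12 -0.05  0.21] [ 0.1 -0.2  0.9] 21.9583
[ 0.33912098 -0.80226462  2.31641997] [-0.15095532 -0.09811379 -0.0411548 ] 22.1083
```

View pics/k_0.png

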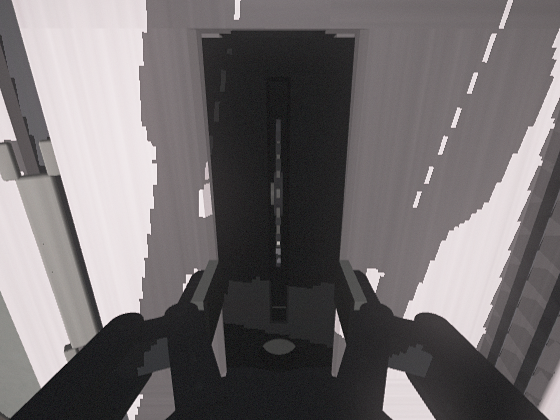

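```bash
python3 - <<'E'
from s import *
p,q=pose(89.8,-11.3,.05); 
hand.gripper_open(); o=telemetry.get_obs(); print(o["time_s"],o["wrist_force"],o["finger_gap"])
P=np.array(o["position"]); env.line_to(list(P+[0,0,40]),rate=100); 
P2=LIP+SF@[-93-50,0,110]; env.move_to(list(P2),R2q(toolR(SF,1))); env.sleep(.15)
im=cam("wrist"); save(im,"l_0"); print(telemetry.get_obs()["time_s"])
pickle.dump(im,open("l0.pkl","wb"))
s=cam("scene"); save(s,"l_s")
a=cv2.imread("pics/l_s.png")[130:340,170:390]; cv2.imwrite("pics/l_sz.png",cv2.resize(a,None,fx=2.8,fy=2.8,interpolation=cv2.INTER_CUBIC))
E
```

```text
22.5583 [-0.25483508  0.11482499 -0.03011029] 85.58429844450563
23.7
```

View pics/l_0.png

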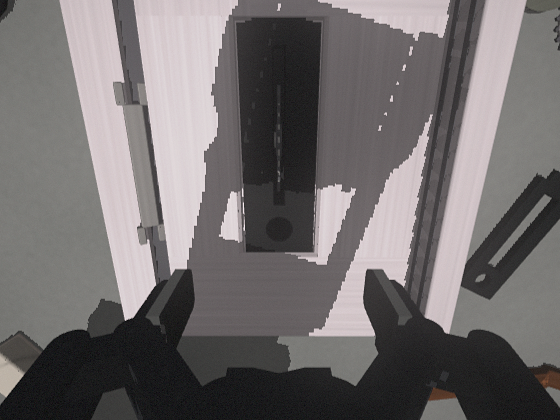

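View pics/l_sz.png

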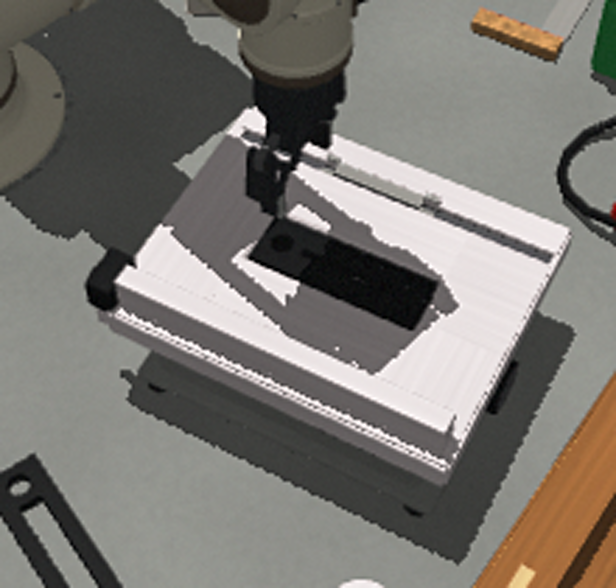

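The plate has dropped into the throat. Now I'll press it down with the shut fingers and watch the force.

```bash
python3 - <<'E'
from s import *
hand.close_gripper(grip_force=40)
q=R2q(toolR(SF,1)); b=LIP+SF@[-93-51,0,0]
env.move_to(list(b+[0,0,25]),q); env.line_to(list(b+[0,0,14]),rate=80); env.sleep(.1)
f0=telemetry.get_obs()["wrist_force"]
for z in np.arange(12.5,0,-1):
    env.line_to(list(b+[0,0,z]),rate=40); env.sleep(.08)
    o=telemetry.get_obs(); f=(o["wrist_force"]-f0)[2]; print(z,(o["position"][2]-150).round(2),f.round(1),o["time_s"])
    if f>30: break
env.sleep(.2); print(telemetry.get_obs()["wrist_force"]-f0,telemetry.get_obs()["position"][2])
env.line_to(list(b+[0,0,60]),rate=120)
P2=LIP+SF@[-93-50,0,110]; env.line_to(list(P2),rate=150); env.sleep(.15)
im=cam("wrist"); save(im,"m_0"); pickle.dump(im,open("m0.pkl","wb")); print(telemetry.get_obs()["time_s"])
E
```

```text
12.5 12.57 -0.2 25.6667
11.5 11.48 0.2 26.0
10.5 10.49 0.3 26.3333
9.5 9.52 0.3 26.6667
8.5 8.49 -0.0 27.0
7.5 8.02 7.2 27.3333
6.5 7.94 19.4 27.6667
5.5 7.88 31.6 28.0
[-13.27615106   1.47420626  30.77674393] 157.82679214893977
29.4917
```

```bash
python3 - <<'E'
import cv2
a=cv2.imread("pics/m_0.png")[0:270,200:360]; cv2.imwrite("pics/m_z.png",cv2.resize(cv2.convertScaleAbs(a,alpha=1.5,beta=10),None,fx=2.2,fy=2.2,interpolation=cv2.INTER_NEAREST))
E
```

```text
(no output)
```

View pics/m_z.png

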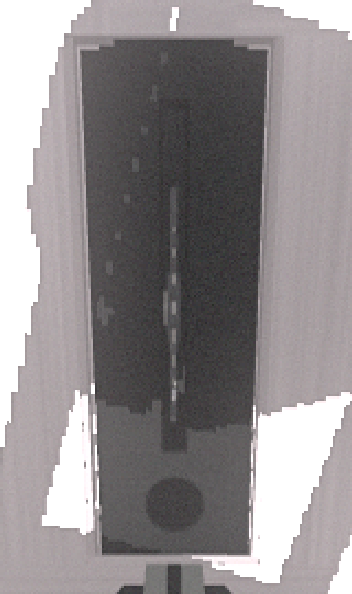

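```bash
python3 - <<'E'
from s import *
q=R2q(toolR(SF,1))
for x,y in ((-76,14),(62,14)):
    b=LIP+SF@[-93+x,y,0]
    env.move_to(list(b+[0,0,22]),q); env.line_to(list(b+[0,0,10.5]),rate=100); env.sleep(.1)
    f0=telemetry.get_obs()["wrist_force"]
    for z in (9.5,8.5,7.7,7,6.3,5.6):
        env.line_to(list(b+[0,0,z]),rate=40); env.sleep(.06)
        o=telemetry.get_obs(); f=(o["wrist_force"]-f0)[2]; print(x,z,(o["position"][2]-150).round(2),f.round(1),o["time_s"])
        if f>18: break
    env.line_to(list(b+[0,0,25]),rate=150)
P2=LIP+SF@[-93-50,0,130]; env.move_to(list(P2),q); env.sleep(.15)
im=cam("wrist"); save(im,"n_0"); pickle.dump(im,open("n0.pkl","wb")); print(telemetry.get_obs()["time_s"])
g=im["pixels"].max(2); print(g[5:60,250],g[5:60,280]); print(g[225:275,255])
for c in (250,280,305): print(c,[ (r,onz(im,[(c,r)],150)[0].round(1)@SF[:,0]-LIP@SF[:,0]) for r in (20,25,30,35,230,240,250)])
im=cam("top"); save(im,"n_t"); a=cv2.imread("pics/n_t.png")[80:270,130:460]; cv2.imwrite("pics/n_tz.png",cv2.resize(a,None,fx=2.4,fy=2.4))
a=cv2.imread("pics/n_0.png")[0:270,200:360]; cv2.imwrite("pics/n_z.png",cv2.resize(cv2.convertScaleAbs(a,alpha=1.5,beta=10),None,fx=2.2,fy=2.2,interpolation=cv2.INTER_NEAREST))
E
```

```text
-76 9.5 9.64 -0.0 30.625
-76 8.5 8.5 -0.4 30.9333
-76 7.7 8.01 5.0 31.2417
-76 7 7.9 13.8 31.55
-76 6.3 7.87 23.0 31.8583
62 9.5 9.67 -0.1 33.4167
62 8.5 8.44 0.6 33.725
62 7.7 8.06 6.5 34.0333
62 7 8.0 12.8 34.3417
62 6.3 7.96 18.5 34.65
35.7917
[113 113 111 112 112 113 112 110 112 112 114 113 113 111 114 111 111 111
 109  94  86  85  79  56  57  55  51  56  56  54  55  58  54  54  50  58
  53  51  51  50  52  52  55  55  51  53  53  50  53  48  52  50  54  55
  48] [103 104 106 108 110 110 107 100 159 218 217 182  93  98  99  99  96 104
 101  90  62  47  47  42  44  47  44  45  48  42  44  43  40  44  48  44
  44  43  42  46  42  40  41  42  35  39  39  37  33  39  40  39  39  37
  38]
[ 58  59  54  57  55  55  55  58  54  55  49  42  39  41  39  41  37  47
  84 104 102 102 101 104 101  99  98 101  99 100 100 103 102 102  98 100
 106 103 101 102  98  68  34  37  40  35  38  39  38  33]
250 [(20, np.float64(2.8220146156752435)), (25, np.float64(-0.4901675448292053)), (30, np.float64(-3.802349705333654)), (35, np.float64(-7.213812729423466)), (230, np.float64(-170.38032392495143)), (240, np.float64(-180.82524594512063)), (250, np.float64(-191.55603933531694))]
280 [(20, np.float64(2.896382911336559)), (25, np.float64(-0.42777046989692735)), (30, np.float64(-3.7519238511301864)), (35, np.float64(-7.175358095948809)), (230, np.float64(-170.29334916573936)), (240, np.float64(-180.7741848480951)), (250, np.float64(-191.4535822576217))]
305 [(20, np.float64(2.8299724131833273)), (25, np.float64(-0.40687132519337865)), (30, np.float64(-3.742995927155789)), (35, np.float64(-7.178401392703336)), (230, np.float64(-170.338693077367)), (240, np.float64(-180.7561615583241)), (250, np.float64(-191.45950140930847))]
```

View pics/n_z.png

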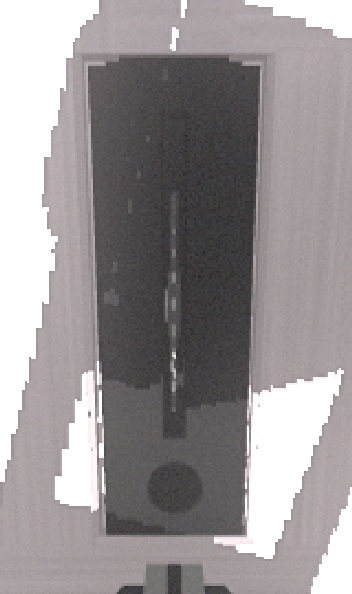

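View pics/n_tz.png

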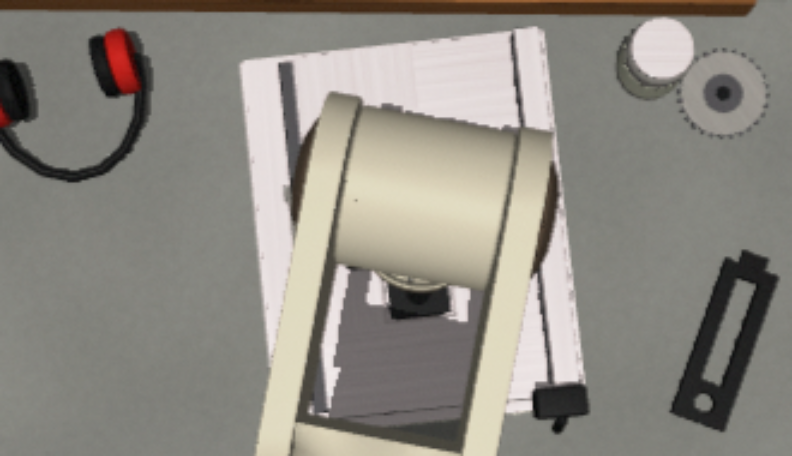

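```bash
python3 - <<'E'
from station import env,telemetry
env.finish_job(); print(telemetry.get_obs()["time_s"])
E
```

```text
the job is handed in; nothing more can be done
the job is handed in; nothing more can be done
```

The narrow-slot plate is fitted in the throat and the job is handed in; the last clock reading, just before that, was about 36 s of the 54 s allowed. No verdict is reported, so everything here rests on my own measurements.

**What I did:** I measured the plate and the throat from two wrist views each and gripped the plate by its long sides. I hooked the tongue under the lip with the front tilted up 0.13 rad and pivoted it down to 0.05 rad. Then I let go and pressed with the closed fingers, up to 31 N.

**Last checks:**
- **Flush:** touching the plate at x -76, -51 and +62 mm gave the same height each time, level with the table within about 0.1 mm and with almost no give. So it has no noticeable tilt.
- **Position:** the last wrist image puts the plate's rear edge about 2.5–3 mm in front of the lip, so the tongue's tip is about 13 mm under it. The plate is centred side to side.
- **Left alone:** the wide plate looks unmoved in the last top image. The spanner was last seen in place in a wrist image just before pressing; in the last top image the arm hides most of it. The gripper was about 120 mm above the saw table, touching nothing.

**Disagreements:**
- The close-up wrist view put the plate's rear edge 1.3–1.7 mm off the far view, within the stated camera calibration. I used the far views for both the plate and the saw so the error would cancel.
- Two-view heights came out at 10–11.4 mm for the plate's top (12 mm nominal) and 149.7 mm for the table (150 mm nominal).
- The finger gap read 56.9 mm on the 60 mm plate.
- One reading of the throat's front chamfer was about 6 mm off; I put it down to a misread edge and did not use it.

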